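Pin the swivelling water filter, find which way its cap loosens and lift it off

TASK

Take the red-handled locking pin from its dock and put it fully home through the ear of the left-hand water filter, so that its canister cannot swivel, and leave it there. Then loosen that filter's blue quarter-turn cap: one filter of the pair is reverse-handed and nobody knows which, so try it one way and, if it stops at once, do not force it but try the other way, then lift the cap off. Finish while still holding the cap level and still in the gripper, a good 5 cm straight above its filter, touching nothing else; leave the other filter's cap on and do not disturb the things round about.

Things in the scene. Friction and masses are not known exactly. Their poses are not given: they have to be found in the camera images.
- filter_a: squat white water filter on a grey foot (84 mm across, 16 mm high) fixed to the worktop. Origin: on its vertical axis at worktop height; -x points to its locking ear, +x to two brass hose stubs. White canister 74 mm across, 46 mm high, under the blue cap. The left filter stands at y > 0.04, the right one at y < 0
- filter_b: second filter, outwardly the same as filter_a; which stands on the left changes. One filter's cap loosens anticlockwise, the other's clockwise; nothing outside shows which
- hole_a (a point): locking hole of filter_a, 80 mm from its axis: centre of the hole at the top face of the canister's white ear, 30 mm above the worktop. The white ear (10 mm thick) lies over a grey ear of the foot (top 14 mm above the worktop); both are 32 mm wide, end 96 mm from the axis, and have 12 mm through holes that line up at rest
- hole_b (a point): the same on filter_b. Unpinned, either canister swivels on its foot up to 0.8 rad each way against a soft spring (0.15 Nm/rad) that brings it back until the holes line up
- cap_a: blue cap of filter_a, 62 mm across, about 60 g. Origin: on its axis, underside of its 5 mm top disc, 66 mm above the worktop when seated; z up. Grip bar on top: 52 mm long along cap x, 14 mm thick, top 29 mm above the origin. Skirt hangs 17 mm below the origin. Locked, cap x is along its filter's x (within 0.05 rad)
- cap_b: cap of filter_b, same shape. Both caps: hidden lugs hold it down (3 mm lift play). Wrong way: hard stop after 0.1 to 0.2 rad; torque then climbs steeply (1 Nm within 0.1 rad), over about 3 Nm is forcing it. Right way: turns easily, free to lift straight up when turned 1.0 to 1.7 rad (a quarter turn; stop near 1.9 rad)
- lock_pin: upright locking pin, 70 mm, about 50 g. Origin: lower tip; z up along it. Steel rod 8 mm thick, tapered tip, up to 26 mm; collar 22 mm across at 26 to 30 mm; red square grip 14 x 14 mm (faces along its x, y) at 30 to 70 mm. Loose in the dock, collar on the dock, tip 4 mm above the worktop; fully home in a filter the collar lies on the white ear, tip again at 4 mm
- pin_dock: fixed grey block 44 x 44 x 30 mm with a 12 mm hole that holds the pin; origin: centre of its underside
- clear_jar: bystander: clear jar with red lid, 60 mm across, 80 mm high; origin: centre of underside
- mug: bystander: white mug, 78x112x102 mm; origin: centre of underside
- blue_flask: bystander: blue steel flask, 75 mm across, 230 mm high; origin: centre of underside
- pink_flask: bystander: pink steel flask, 73 mm across, 207 mm high; origin: centre of underside
- red_spice_jar: bystander: spice jar with red lid, 45 mm across, 108 mm high; origin: centre of underside
- yellow_spice_jar: bystander: spice jar with yellow lid, 46 mm across, 99 mm high; origin: centre of underside
There are look-alikes about, which are no part of the job. Leave any orange look-alike of the cap_a alone.

How it is judged:
By the outcome, as a careful person would: the job done as asked, in the order asked, and still so for the second after the job is handed in, while the arm keeps its last pose, push and grip.
It also fails if it takes over 67 s, if anything falls off the work surface, if the arm or the gripper's body presses on something with over 40 N, if the wrist force passes 120 N, or if a joint passes its speed limit or range.

ROBOT

A 7-joint arm with a two-finger parallel gripper is mounted at the origin on a cart in front of the work surface, level with it; the furniture and walls round the work are solid. World frame = base frame: x ahead of the robot, y to its left, z up, the work surface at z = 0. Lengths are in m, angles in rad, forces in N, time in s.
With the tool pointing down it reaches from about 0.4 to 0.85 m from the base axis. Payload 10.4 kg.
Tool frame: the origin (TCP) lies at the centre of the arm's flange, where the gripper is bolted on; the fingertips stand 173 mm ahead of it and the grasp point (between the pads) lies 155 mm ahead of it; z points along the fingers, y is the line along which they close (so a half turn about z gives the same grasp; the last joint's range is limited). The gripper opens to 85 mm and grips with 20 to 120 N. Pads are 22 mm wide; open, the fingers measure 114 mm over their backs; the gripper's body (76 mm by 85 mm) begins 54 mm behind the grasp point. The pads swing forward as they close: fully open they stand 13 mm farther back than shut.
Start: joints at [-1.227, 0.332, -0.065, 1.46, 0.022, 1.35, -0.088], TCP at [0.224, 0.583, 0.405] pointing down, gripper open.
Joint ranges: [-2.6, 2.6], [-0.5, 2.12], [-1.47, 1.34], [0.16, 2.42], [-1.27, 4.41], [0.06, 2.06], [-2.6, 2.6]. Speed limits (rad/s): [2.22, 2.22, 2.79, 2.79, 3.14, 3.14, 3.14].

INTERFACE

Orientations are given as a unit quaternion [x, y, z, w].
In Python, from workcell import manip, viewer, finder gives the robot as it stands.
- The arm moves only by the tool arm_command, never from a script. Its argument "plan" is a list of rows, each an object with "dp": the shift along the tool's x, y, z in mm, a list of three; "spin": the turn about the tool's z in rad. A call has 1 to 5 rows; each row shifts and turns the commanded pose from where the row before left it, along the tool's axes as they then stand; what a row does not reach is not made up. A row lasts 1/10 s, in which the tool goes at most 50 mm and 8.59 degrees, less where a joint would pass 70% of its speed; a pose out of reach is approached as far as the arm can. A call is refused whole if a number of a shift passes 50 or a number of a turn 0.15, either way. A call with a gripper value outside its range is refused whole. "grip" is the closure, from -1 (fully open) to 1 (shut), set as the call begins (left out, the last holds). The fingers move at their own pace and stop on an object; "newtons" is the grip in N (left out, the last holds). Time passes only in rows, so rows that do not move let the fingers close. It gives the time, the measured TCP pose, the force, the opening and the grip force at its end, in the units of the state.
- manip.get_obs(): the state, without advancing time (a new reading comes with each control period).
- viewer.camera(name): name is "side" or "top"; returns the picture (400x640x3 uint8, blue, green, red); there is no depth.
- viewer.camera_params(name): a dict with "vertical_fov" (degrees; the focal length in pixels is half the picture's height over the tangent of half this angle, whatever the lens; pixels are square), "cx", "cy" (the principal point, pixels), "R" (3x3) and "t" (3): a world point X has camera coordinates R X + t. Camera axes: x right, y down, z forward; pixel columns grow to the right and rows downward; lengths in m; the calibration is good to about 2 mm. A picture is of the moment at which its call begins. camera_params takes no time and is no camera call.
- manip.hand_in(): hands the job in; it is judged then, once.
Trained networks look in the newest picture that a camera, given by its name, has taken for a name from the list of things; names that differ only in an ending like _2 or _b are one class to them, and where a whole thing is asked for, a point or a joint stands for the part that bears it (a point fixed in the world has none). Each returns a list of dicts, best first, with "score" (0 to 1); they miss things now and then, are a little off and sometimes report something else, mostly with a low value. They report only what shows in the picture. A call takes as long as a camera call. They do not tell look-alikes from the thing itself.
- finder.find_in(camera, thing): "position" ([x, y, z] in m, in world coordinates, good to about 4 mm: the middle of the surface that is visible of it).
The state is a dict: "clock": time; "joint_pos": joint angles; "joint_velocities": joint speeds; "tau": joint torques, N m; "position": TCP position; "ee_rot": TCP orientation; "ft_force": force on the tool from outside, world axes, zero at the start; "torque": the same for the moment, N m; "grip_width": opening from 0.0 (shut) to 1.0 (fully open); "grasp_force": force on a finger pad.
Only numpy, scipy, OpenCV 4.12 (cv2) and the standard library are available. Lean on these libraries where they do the work, as an engineer would, in place of code of your own. Each camera call takes 0.05 s, during which the arm holds its last target. There are 200 camera calls.

## Working session

There is one attempt and no reset: what is moved stays moved. The work goes in short steps, Python scripts to look and compute and a tool call to move; the robot and the scene stay as the last step left them, time stands still between calls to the robot, and variables do not carry over. Pictures are saved under pics/ and viewed, at most 10 in all, crops included, and the job is handed in when it is done.

Besides the shell and the picture viewer there is one more tool, called after "Emit:" as name(argument=value, ...), one argument or row to a line, values as JSON. arm_command: Moves the arm, as the interface text tells. Its arguments: {"type":"object","properties":{"plan":{"type":"array","items":{"type":"object","properties":{"dp":{"type":"array","items":{"type":"number"}},"spin":{"type":"number"}}}},"grip":{"type":"number"},"newtons":{"type":"number"}},"required":["plan"]}

```bash
ls; mkdir -p pics; cat > h.py <<'E'
import numpy as np, cv2, sys
from workcell import manip, viewer, finder
def K(n):
    p=viewer.camera_params(n); f=200/np.tan(np.radians(p["vertical_fov"])/2)
    return f,p["cx"],p["cy"],np.array(p["R"]),np.array(p["t"])
def proj(n,X):
    f,cx,cy,R,t=K(n); c=np.atleast_2d(X)@R.T+t
    return np.c_[f*c[:,0]/c[:,2]+cx, f*c[:,1]/c[:,2]+cy]
def ray(n,u,v,z):
    f,cx,cy,R,t=K(n); d=R.T@np.array([(u-cx)/f,(v-cy)/f,1]); o=-R.T@t
    return o+d*(z-o[2])/d[2]
E
python3 - <<'E'
from h import *
for n in ("top","side"):
    im=viewer.camera(n); cv2.imwrite(f"pics/{n}0.png",im)
    f,cx,cy,R,t=K(n); print(n,f,cx,cy,-R.T@t,R[2])
    for th in ("filter_a","hole_a","cap_a","lock_pin","pin_dock"):
        for r in finder.find_in(n,th): print(th,round(r["score"],2),np.round(r["position"],3),proj(n,r["position"]).round()[0])
o=manip.get_obs(); print(o["clock"],o["position"],o["ee_rot"],o["ft_force"],o["grip_width"])
E
```

```text
pics
top 506.31068722220175 326.55755474856795 193.9568524088659 [ 0.34969361 -0.11360412  1.92955864] [ 0.08191665 -0.00651472 -0.99661789]
filter_a 0.88 [0.475 0.124 0.029] [260. 201.]
filter_a 0.75 [ 0.48  -0.234  0.035] [355. 201.]
hole_a 0.81 [ 0.481 -0.23   0.034] [354. 201.]
hole_a 0.57 [0.472 0.126 0.029] [259. 202.]
cap_a 0.7 [ 0.508 -0.218  0.074] [352. 193.]
cap_a 0.69 [0.507 0.152 0.076] [251. 191.]
cap_a 0.61 [0.47  0.264 0.016] [223. 202.]
pin_dock 0.66 [ 0.468 -0.043  0.031] [304. 204.]
pin_dock 0.45 [0.475 0.126 0.032] [259. 201.]
side 425.8873837852011 317.30482823864634 195.5242223240218 [0.19844417 1.04755374 0.6502153 ] [ 0.24251639 -0.87337132 -0.42238412]
filter_a 0.89 [0.478 0.168 0.018] [305. 266.]
filter_a 0.8 [ 0.482 -0.2    0.017] [335. 206.]
hole_a 0.62 [ 0.485 -0.199  0.021] [334. 204.]
hole_a 0.61 [0.478 0.164 0.02 ] [305. 265.]
hole_a 0.24 [ 0.45  -0.496  0.151] [362. 142.]
cap_a 0.86 [0.497 0.159 0.074] [298. 245.]
cap_a 0.78 [ 0.501 -0.21   0.07 ] [331. 189.]
cap_a 0.71 [0.463 0.28  0.02 ] [297. 293.]
lock_pin 0.53 [ 0.464 -0.038  0.052] [329. 219.]
pin_dock 0.48 [ 0.459 -0.02   0.022] [329. 231.]
0.6 [0.22412013 0.5834403  0.40473216] [1.82341363e-01 9.83235284e-01 4.15215042e-05 3.06298058e-05] [-0.10075803  0.53498346  0.25156859] 1.001475173500114
```

View pics/top0.png

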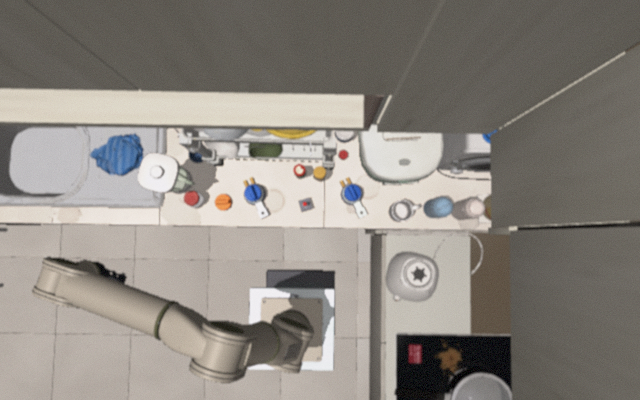

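View pics/side0.png

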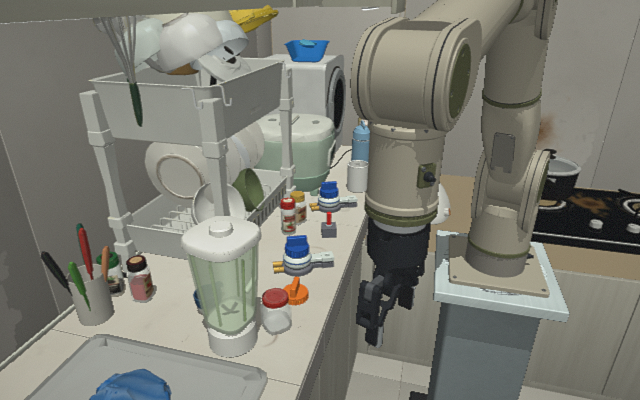

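Top: left filter with blue cap at (254,192) and ear end at about (263,214), dock with red pin at (307,204), orange decoy at (223,202). In the side view the cap is at (297,245), ear (325,262) and pin (329,219). I'll refine with colour centroids and zoomed crops.

```bash
python3 - <<'E'
from h import *
T=cv2.imread("pics/top0.png"); S=cv2.imread("pics/side0.png")
a=cv2.resize(T[172:226,230:330],None,fx=8,fy=8,interpolation=cv2.INTER_CUBIC)
b=cv2.resize(S[200:290,265:345],None,fx=6,fy=6,interpolation=cv2.INTER_CUBIC)
cv2.imwrite("pics/ctop.png",a); cv2.imwrite("pics/cside.png",b)
def blob(im,box,f,zs,n):
    u0,v0,u1,v1=box; c=im[v0:v1,u0:u1].astype(float); w=np.clip(f(c),0,None)
    w[w<0.25*w.max()]=0; y,x=np.mgrid[v0:v1,u0:u1]; u=(w*x).sum()/w.sum(); v=(w*y).sum()/w.sum()
    print(n,box,round(u,2),round(v,2),(w>0).sum(),[ray(n,u,v,z).round(4) for z in zs])
blue=lambda c:c[...,0]-c[...,2]-30
red=lambda c:c[...,2]-np.maximum(c[...,0],c[...,1])-40
blob(T,(240,175,270,207),blue,(0.07,),"top"); blob(T,(340,175,366,207),blue,(0.07,),"top")
blob(T,(298,196,316,212),red,(0.074,),"top"); blob(S,(318,205,340,226),red,(0.054,),"side")
E
```

```text
top (240, 175, 270, 207) 252.24 192.63 214 [array([0.5031, 0.1479, 0.07  ])]
top (340, 175, 366, 207) 352.17 192.36 215 [array([ 0.5099, -0.2201,  0.07  ])]
top (298, 196, 316, 212) 304.41 203.48 12 [array([ 0.4659, -0.045 ,  0.074 ])]
side (318, 205, 340, 226) 328.48 217.47 52 [array([ 0.4674, -0.0444,  0.054 ])]
```

View pics/ctop.png

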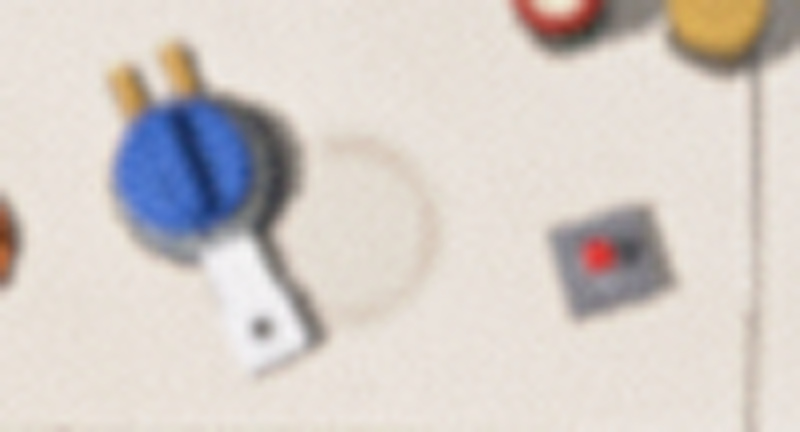

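View pics/cside.png

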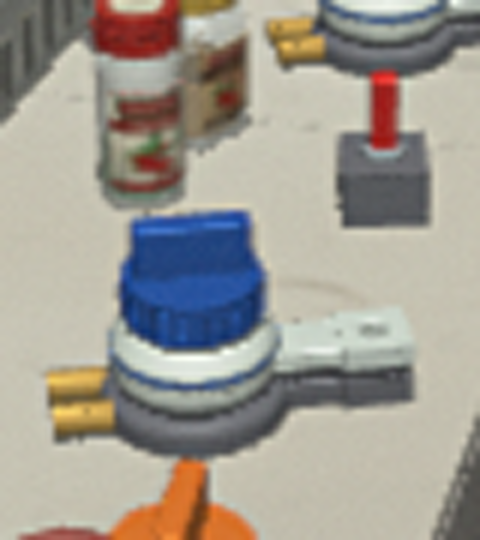

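```bash
python3 - <<'E'
from h import *
ct=lambda x,y:((x+.5)/8-.5+230,(y+.5)/8-.5+172)
cs=lambda x,y:((x+.5)/6-.5+265,(y+.5)/6-.5+200)
ht=ray("top",*ct(262,327),.030); hs=ray("side",*cs(373,330),.030)
c=ray("top",*ct(183,166),.070); print("hole",ht,hs,"cap",c)
# cap in the side view: bar top ends
e1=ray("side",*cs(133,222),.095);e2=ray("side",*cs(249,215),.095);print("bar",e1,e2,(e1+e2)/2)
for h in (ht,hs):
  d=h-c; print("dist",np.hypot(*d[:2]),"yaw of filter x",np.arctan2(-d[1],-d[0]))
b1=ray("top",*ct(175,110),.095);b2=ray("top",*ct(210,225),.095);d=b1-b2;print("bar yaw",np.arctan2(d[1],d[0]),(b1+b2)/2,np.hypot(*d[:2]))
P=[ray("top",*ct(*p),.030) for p in((550,232),(650,205),(678,288),(575,320))]
print("dock",np.mean(P,0)); 
for i in range(4):
  d=P[(i+1)%4]-P[i]; print(np.hypot(*d[:2]),np.arctan2(d[1],d[0])%(np.pi/2))
print("grip top",ray("top",*ct(600,256),.074), "collar side",ray("side",*cs(385,147),.034),"gripbarside top",ray("side",*cs(384,76),.074))
from scipy.spatial.transform import Rotation as Ro
print(Ro.from_quat(manip.get_obs()["ee_rot"]).as_matrix().round(3))
E
```

```text
hole [0.43246955 0.11378169 0.03      ] [0.43158087 0.11676281 0.03      ] cap [0.50426454 0.14721637 0.07      ]
bar [0.52667433 0.1594466  0.095     ] [0.48058273 0.14098555 0.095     ] [0.50362853 0.15021607 0.095     ]
dist 0.07919847063547143 yaw of filter x 0.43583015657848745
dist 0.0788056764447391 yaw of filter x 0.3967670839915761
bar yaw 0.3202392874516382 [0.50160137 0.13939284 0.095     ] 0.05492771532477772
dock [ 0.46594938 -0.05020989  0.03      ]
0.048643660087858774 0.280498731649772
0.041249011538932706 0.34207912728118206
0.05056473229805615 0.31745972453283877
0.043044260430494696 0.2956462271543368
grip top [ 0.46555373 -0.04555319  0.074     ] collar side [ 0.46534008 -0.04027719  0.034     ] gripbarside top [ 0.46601278 -0.03972588  0.074     ]
[[-0.934  0.359  0.   ]
 [ 0.359  0.934  0.   ]
 [-0.     0.    -1.   ]]
```

```bash
cat >> h.py <<'E'
from scipy.spatial.transform import Rotation as Ro
def st():
    o=manip.get_obs(); M=Ro.from_quat(o["ee_rot"]).as_matrix()
    print("t",round(o["clock"],2),"p",np.round(o["position"],4),"yaw_y",round(np.arctan2(M[1,1],M[0,1]),3),"tilt",np.round(M[:2,2],3),"q",np.round(o["joint_pos"],2),"F",np.round(o["ft_force"],1),"M",np.round(o["torque"],2),"w",round(o["grip_width"],3),"gf",round(o["grasp_force"],1))
    return np.array(o["position"]),M
def rows(X,yaw,n,pitch_z=True):
    """world straight line to X and tool-y yaw, n rows"""
    p,M=st(); y0=np.arctan2(M[1,1],M[0,1]); d=(np.array(X)-p)*1000/n; s=((y0-yaw)+np.pi)%(2*np.pi)-np.pi; s/=n
    for k in range(n):
        Mk=M@Ro.from_euler("z",s*k).as_matrix(); print(np.round(Mk.T@d,1),round(s,3))
E
python3 - <<'E'
from h import *
rows([.466,-.043,.33],1.88,15)
E
```

```text
t 0.6 p [0.2241 0.5834 0.4047] yaw_y 1.204 tilt [0. 0.] q [-1.23  0.33 -0.06  1.46  0.02  1.35 -0.09] F [-0.1  0.5  0.3] M [-0.08 -0.04  0.02] w 1.001 gf 0.0
[-30.  -33.2   5. ] -0.045
[-28.5 -34.5   5. ] -0.045
[-26.9 -35.8   5. ] -0.045
[-25.3 -36.9   5. ] -0.045
[-23.6 -38.    5. ] -0.045
[-21.9 -39.1   5. ] -0.045
[-20.1 -40.    5. ] -0.045
[-18.2 -40.9   5. ] -0.045
[-16.4 -41.7   5. ] -0.045
[-14.5 -42.4   5. ] -0.045
[-12.6 -43.    5. ] -0.045
[-10.6 -43.5   5. ] -0.045
[ -8.7 -43.9   5. ] -0.045
[ -6.7 -44.3   5. ] -0.045
[ -4.7 -44.5   5. ] -0.045
```

Emit:
arm_command(
  plan=[
    {"dp": [-30,-33,5],"spin": -0.045},
    {"dp": [-28.5,-34.5,5],"spin": -0.045},
    {"dp": [-27,-36,5],"spin": -0.045},
    {"dp": [-25,-37,5],"spin": -0.045},
    {"dp": [-23.5,-38,5],"spin": -0.045},
  ],
  grip=-1,
)

```text
clock: 1.1
position: [0.3048, 0.3728, 0.3797]
ee_rot: [0.07, 0.998, 0.0, 0.0]
ft_force: [0.7, 0.4, -0.2]
grip_width: 0.995
grasp_force: 0.0
```

Emit:
arm_command(
  plan=[
    {"dp": [-22,-39,5],"spin": -0.045},
    {"dp": [-20,-40,5],"spin": -0.045},
    {"dp": [-18,-41,5],"spin": -0.045},
    {"dp": [-16.5,-42,5],"spin": -0.045},
    {"dp": [-14.5,-42.5,5],"spin": -0.045},
  ],
)

```text
clock: 1.6
position: [0.3852, 0.1634, 0.3548]
ee_rot: [-0.043, 0.999, 0.0, 0.0]
ft_force: [0.6, -0.7, 0.0]
grip_width: 1.001
grasp_force: 0.0
```

Emit:
arm_command(
  plan=[
    {"dp": [-12.5,-43,5],"spin": -0.045},
    {"dp": [-10.5,-43.5,5],"spin": -0.045},
    {"dp": [-8.5,-44,5],"spin": -0.045},
    {"dp": [-6.5,-44,5],"spin": -0.045},
    {"dp": [0,0,0],"spin": 0},
  ],
)

```text
clock: 2.1
position: [0.4496, -0.007, 0.3346]
ee_rot: [-0.128, 0.992, -0.001, 0.0]
ft_force: [-0.3, -0.2, -0.9]
grip_width: 0.999
grasp_force: 0.0
```

```bash
python3 - <<'E'
from h import *
rows([.466,-.043,.29],1.88,3)
E
```

```text
t 2.1 p [ 0.4496 -0.007   0.3346] yaw_y 1.828 tilt [ 0.001 -0.001] q [-0.6  -0.03  0.51  2.02  0.02  1.15  1.74] F [-0.3 -0.2 -0.9] M [ 0.03 -0.01 -0.04] w 0.999 gf 0.0
[ -2.2 -13.   14.9] -0.017
[ -2.  -13.   14.9] -0.017
[ -1.8 -13.   14.9] -0.017
```

Emit:
arm_command(
  plan=[
    {"dp": [-2,-13,15],"spin": -0.017},
    {"dp": [-2,-13,15],"spin": -0.017},
    {"dp": [-2,-13,15],"spin": -0.017},
    {"dp": [0,0,15],"spin": 0},
    {"dp": [0,0,0],"spin": 0},
  ],
)

```text
clock: 2.6
position: [0.4646, -0.0373, 0.2732]
ee_rot: [-0.156, 0.988, -0.0, -0.001]
ft_force: [-0.8, -0.6, -0.3]
grip_width: 0.998
grasp_force: 0.0
```

```bash
python3 - <<'E'
from h import *
rows([.466,-.043,.216],1.88,3)
a=viewer.camera("side"); b=cv2.resize(a[150:290,265:405],None,fx=4,fy=4,interpolation=cv2.INTER_CUBIC); cv2.imwrite("pics/s1.png",b)
E
```

```text
t 2.6 p [ 0.4646 -0.0373  0.2732] yaw_y 1.885 tilt [-0.003 -0.001] q [-0.54  0.11  0.56  2.05 -0.07  1.01  1.93] F [-0.8 -0.6 -0.3] M [ 0.   -0.    0.02] w 0.998 gf 0.0
[ 0.1 -1.9 19.1] 0.002
[ 0.1 -1.9 19.1] 0.002
[ 0.1 -1.9 19.1] 0.002
```

View pics/s1.png

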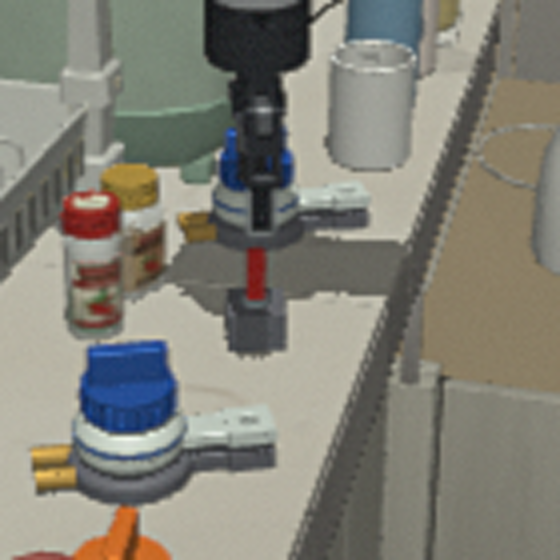

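The open finger is at crop (262,190), in line with the red pin at (256,272), so I'll descend and grip.

Emit:
arm_command(
  plan=[
    {"dp": [0,-2,19],"spin": 0},
    {"dp": [0,-2,19],"spin": 0},
    {"dp": [0,-2,19],"spin": 0},
    {"dp": [0,0,0],"spin": 0},
  ],
)

```text
clock: 3.05
position: [0.4666, -0.0428, 0.2168]
ee_rot: [-0.157, 0.988, 0.0, -0.001]
ft_force: [0.3, 0.5, 0.6]
grip_width: 0.996
grasp_force: 0.0
```

Emit:
arm_command(
  plan=[
    {"dp": [0,0,0]},
    {"dp": [0,0,0]},
    {"dp": [0,0,0]},
    {"dp": [0,0,0]},
    {"dp": [0,0,0]},
  ],
  grip=1,
  newtons=25,
)

```text
invalid input at $.plan[0]: expected keys dp, spin
```

```bash
python3 - <<'E'
from h import *
rows([.466,-.043,.216],1.88,1)
a=viewer.camera("side"); b=cv2.resize(a[170:270,280:380],None,fx=5,fy=5,interpolation=cv2.INTER_CUBIC); cv2.imwrite("pics/s2.png",b)
E
```

```text
t 3.05 p [ 0.4666 -0.0428  0.2168] yaw_y 1.886 tilt [-0.002 -0.   ] q [-0.51  0.21  0.55  2.09 -0.14  0.88  2.01] F [0.3 0.5 0.6] M [-0.03  0.01 -0.03] w 0.996 gf 0.0
[ 0.6 -0.   0.8] 0.006
```

View pics/s2.png

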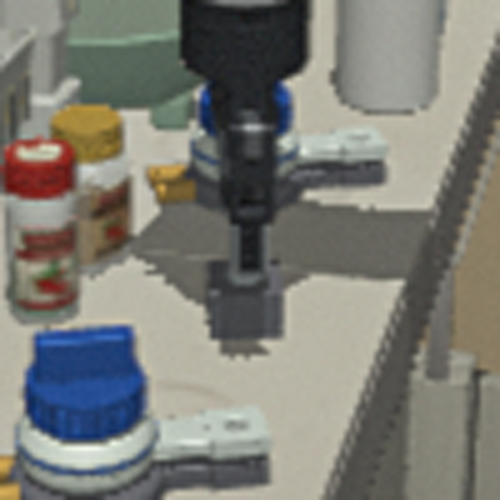

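The open fingers straddle the pin above the dock, with the finger at crop (250,230) and the dock at (245,300). Now closing.

Emit:
arm_command(
  plan=[
    {"dp": [0,0,0],"spin": 0},
    {"dp": [0,0,0],"spin": 0},
    {"dp": [0,0,0],"spin": 0},
    {"dp": [0,0,0],"spin": 0},
    {"dp": [0,0,0],"spin": 0},
  ],
  grip=1,
  newtons=30,
)

```text
clock: 3.6
position: [0.4673, -0.0432, 0.218]
ee_rot: [-0.156, 0.988, 0.0, 0.0]
ft_force: [-2.1, -0.4, 8.7]
grip_width: 0.154
grasp_force: 31.6
```

Emit:
arm_command(
  plan=[
    {"dp": [0,0,0],"spin": 0},
    {"dp": [0,0,0],"spin": 0},
    {"dp": [0,0,0],"spin": 0},
  ],
)

```text
clock: 3.9
position: [0.4673, -0.0432, 0.218]
ee_rot: [-0.156, 0.988, 0.0, 0.0]
ft_force: [-1.8, 0.9, 6.1]
grip_width: 0.153
grasp_force: 30.9
```

```bash
python3 - <<'E'
from h import *
st()
E
```

```text
t 3.9 p [ 0.4673 -0.0432  0.218 ] yaw_y 1.885 tilt [0. 0.] q [-0.51  0.21  0.55  2.08 -0.14  0.88  2.01] F [-1.8  0.9  6.1] M [ 0.12  0.4  -0.06] w 0.153 gf 30.9
```

Emit:
arm_command(
  plan=[
    {"dp": [0,0,-20],"spin": 0},
    {"dp": [0,0,-25],"spin": 0},
    {"dp": [0,0,-25],"spin": 0},
    {"dp": [0,0,0],"spin": 0},
  ],
)

```text
clock: 4.3
position: [0.4681, -0.0435, 0.2904]
ee_rot: [-0.156, 0.988, 0.0, 0.002]
ft_force: [1.1, -0.8, -0.8]
grip_width: 0.155
grasp_force: 30.2
```

```bash
python3 - <<'E'
from h import *
rows([.4335,.1148,.275],1.97,5)
E
```

```text
t 4.3 p [ 0.4681 -0.0435  0.2904] yaw_y 1.885 tilt [0.005 0.001] q [-0.55  0.09  0.57  2.02 -0.06  1.04  1.94] F [ 1.1 -0.8 -0.8] M [ 0.02 -0.05 -0.02] w 0.155 gf 30.2
[-3.2 32.2  3.1] -0.017
[-3.7 32.2  3.1] -0.017
[-4.3 32.1  3.1] -0.017
[-4.8 32.   3.1] -0.017
[-5.4 32.   3.1] -0.017
```

Emit:
arm_command(
  plan=[
    {"dp": [-3.2,32.2,3],"spin": -0.017},
    {"dp": [-3.7,32.2,3],"spin": -0.017},
    {"dp": [-4.3,32.1,3],"spin": -0.017},
    {"dp": [-4.8,32,3],"spin": -0.017},
    {"dp": [-5.4,32,3],"spin": -0.017},
  ],
)

```text
clock: 4.8
position: [0.4317, 0.1161, 0.2718]
ee_rot: [-0.199, 0.98, -0.0, -0.0]
ft_force: [0.3, 0.9, -0.5]
grip_width: 0.162
grasp_force: 30.2
```

Emit:
arm_command(
  plan=[
    {"dp": [0,0,5],"spin": 0},
    {"dp": [0,0,5],"spin": 0},
    {"dp": [0,0,0],"spin": 0},
    {"dp": [0,0,0],"spin": 0},
  ],
)

```text
clock: 5.2
position: [0.4327, 0.1139, 0.2624]
ee_rot: [-0.197, 0.98, -0.0, -0.0]
ft_force: [-0.4, -0.4, -0.5]
grip_width: 0.16
grasp_force: 30.2
```

```bash
python3 - <<'E'
from h import *
p,M=st(); rows([.4335,.1148,p[2]],1.97,1)
a=viewer.camera("side"); b=cv2.resize(a[205:285,265:345],None,fx=7,fy=7,interpolation=cv2.INTER_CUBIC)
z0=p[2]-.214
for X,c in (([p[0],p[1],z0],(0,255,0)),([p[0],p[1],.030],(0,255,255))):
    u=((proj("side",X)[0]-[265,205]+.5)*7-.5).round().astype(int); print(X,u); cv2.circle(b,tuple(map(int,u)),3,c,-1)
cv2.imwrite("pics/s3.png",b)
E
```

```text
t 5.2 p [0.4327 0.1139 0.2624] yaw_y 1.968 tilt [-0.001 -0.   ] q [-0.75  0.08  0.4   2.1  -0.04  0.98  1.64] F [-0.4 -0.4 -0.5] M [-0.01 -0.04 -0.03] w 0.16 gf 30.2
t 5.2 p [0.4327 0.1139 0.2624] yaw_y 1.968 tilt [-0.001 -0.   ] q [-0.75  0.08  0.4   2.1  -0.04  0.98  1.64] F [-0.4 -0.4 -0.5] M [-0.01 -0.04 -0.03] w 0.16 gf 30.2
[-1.1  0.5 -0. ] -0.002
[np.float64(0.43265983806276215), np.float64(0.11385972173772677), np.float64(0.048398196888632145)] [435 304]
[np.float64(0.43265983806276215), np.float64(0.11385972173772677), 0.03] [434 346]
```

View pics/s3.png

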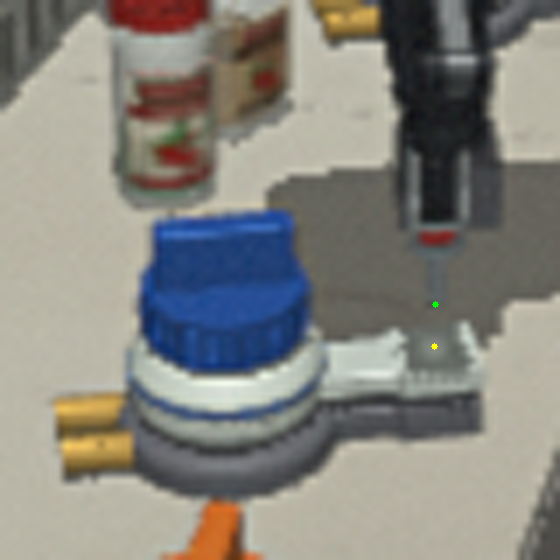

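The pin hangs over the ear: rod at crop (436,270), with the predicted tip drop at (434,346) and the hole at about (435,350). I'll make a small correction, then lower it gently.

Emit:
arm_command(
  plan=[
    {"dp": [-1,0.5,6],"spin": 0},
    {"dp": [0,0,6],"spin": 0},
    {"dp": [0,0,4],"spin": 0},
    {"dp": [0,0,3],"spin": 0},
    {"dp": [0,0,3],"spin": 0},
  ],
)

```text
clock: 5.75
position: [0.4332, 0.1158, 0.2404]
ee_rot: [-0.198, 0.98, -0.0, -0.0]
ft_force: [-0.1, -0.9, -0.7]
grip_width: 0.158
grasp_force: 30.2
```

```bash
python3 - <<'E'
from h import *
st()
E
```

```text
t 5.75 p [0.4332 0.1158 0.2404] yaw_y 1.97 tilt [-0. -0.] q [-0.74  0.11  0.4   2.11 -0.06  0.93  1.66] F [-0.1 -0.9 -0.7] M [-0.01  0.01  0.05] w 0.158 gf 30.2
```

Emit:
arm_command(
  plan=[
    {"dp": [0,0,4],"spin": 0},
    {"dp": [0,0,4],"spin": 0},
    {"dp": [0,0,3],"spin": 0},
    {"dp": [0,0,0],"spin": 0},
  ],
)

```text
clock: 6.15
position: [0.4331, 0.1158, 0.2293]
ee_rot: [-0.198, 0.98, -0.0, -0.0]
ft_force: [0.1, -1.1, -0.8]
grip_width: 0.154
grasp_force: 30.2
```

```bash
python3 - <<'E'
from h import *
st()
E
```

```text
t 6.15 p [0.4331 0.1158 0.2293] yaw_y 1.97 tilt [-0.001 -0.   ] q [-0.74  0.13  0.4   2.12 -0.07  0.9   1.67] F [ 0.1 -1.1 -0.8] M [-0.02 -0.04  0.  ] w 0.154 gf 30.2
```

Emit:
arm_command(
  plan=[
    {"dp": [0,0,4],"spin": 0},
    {"dp": [0,0,3],"spin": 0},
    {"dp": [0,0,2],"spin": 0},
    {"dp": [0,0,2],"spin": 0},
    {"dp": [0,0,0],"spin": 0},
  ],
)

```text
clock: 6.65
position: [0.4331, 0.1158, 0.2185]
ee_rot: [-0.198, 0.98, -0.0, -0.0]
ft_force: [-0.3, -1.2, -1.0]
grip_width: 0.157
grasp_force: 30.2
```

```bash
python3 - <<'E'
from h import *
st()
E
```

```text
t 6.65 p [0.4331 0.1158 0.2185] yaw_y 1.97 tilt [-0. -0.] q [-0.74  0.15  0.4   2.13 -0.08  0.87  1.68] F [-0.3 -1.2 -1. ] M [-0.01  0.06 -0.04] w 0.157 gf 30.2
```

Emit:
arm_command(
  plan=[
    {"dp": [0,0,1],"spin": 0},
    {"dp": [0,0,1],"spin": 0},
    {"dp": [0,0,0],"spin": 0},
  ],
)

```text
clock: 6.95
position: [0.4335, 0.1157, 0.2178]
ee_rot: [-0.198, 0.98, 0.0, -0.0]
ft_force: [-6.1, -2.2, 18.1]
grip_width: 0.152
grasp_force: 32.9
```

Emit:
arm_command(
  plan=[
    {"dp": [0,0,1],"spin": 0},
    {"dp": [0,0,0],"spin": 0},
  ],
)

```text
clock: 7.15
position: [0.4338, 0.1156, 0.2176]
ee_rot: [-0.198, 0.98, 0.0, 0.0]
ft_force: [-10.6, -4.2, 30.5]
grip_width: 0.16
grasp_force: 34.6
```

```bash
python3 - <<'E'
from h import *
st()
a=viewer.camera("side"); b=cv2.resize(a[205:285,265:345],None,fx=7,fy=7,interpolation=cv2.INTER_CUBIC)
cv2.imwrite("pics/s4.png",b)
E
```

```text
t 7.15 p [0.4338 0.1156 0.2176] yaw_y 1.969 tilt [0.    0.001] q [-0.74  0.16  0.4   2.13 -0.08  0.87  1.68] F [-10.6  -4.2  30.5] M [-1.12  2.41  0.03] w 0.16 gf 34.6
```

View pics/s4.png

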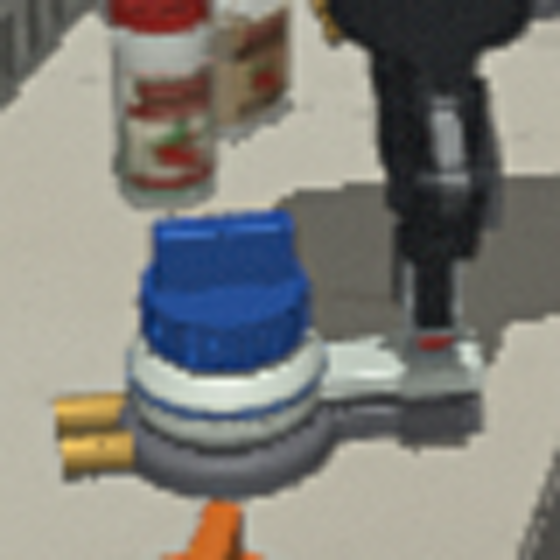

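The pin is home: the collar meets the ear at TCP z 0.2178, the same height as in the dock, and the red grip sits at crop (435,343). I'll relieve the load, release, and rise.

Emit:
arm_command(
  plan=[
    {"dp": [0,0,-1.5],"spin": 0},
    {"dp": [0,0,0],"spin": 0},
  ],
)

```text
clock: 7.4
position: [0.4335, 0.1159, 0.2178]
ee_rot: [-0.198, 0.98, 0.0, 0.001]
ft_force: [-2.7, -0.5, 11.7]
grip_width: 0.156
grasp_force: 31.7
```

Emit:
arm_command(
  plan=[
    {"dp": [0,0,0],"spin": 0},
    {"dp": [0,0,0],"spin": 0},
    {"dp": [0,0,0],"spin": 0},
    {"dp": [0,0,0],"spin": 0},
    {"dp": [0,0,0],"spin": 0},
  ],
  grip=-0.2,
)

```text
clock: 7.9
position: [0.4332, 0.1158, 0.2171]
ee_rot: [-0.198, 0.98, -0.0, -0.0]
ft_force: [0.5, -0.5, -0.2]
grip_width: 0.598
grasp_force: 0.0
```

```bash
python3 - <<'E'
from h import *
st()
E
```

```text
t 7.9 p [0.4332 0.1158 0.2171] yaw_y 1.97 tilt [-0. -0.] q [-0.74  0.16  0.4   2.13 -0.08  0.87  1.68] F [ 0.5 -0.5 -0.2] M [-0.01 -0.02 -0.03] w 0.598 gf 0.0
```

Emit:
arm_command(
  plan=[
    {"dp": [0,0,-25],"spin": 0},
    {"dp": [0,0,-30],"spin": 0},
    {"dp": [0,0,-30],"spin": 0},
    {"dp": [0,0,-20],"spin": 0},
    {"dp": [0,0,0],"spin": 0},
  ],
)

```text
clock: 8.4
position: [0.434, 0.116, 0.3248]
ee_rot: [-0.198, 0.98, 0.001, 0.002]
ft_force: [0.3, 0.0, -0.9]
grip_width: 0.599
grasp_force: 0.0
```

```bash
python3 - <<'E'
from h import *
p,M=st(); rows([.506,.148,.300],1.97,3)
a=viewer.camera("side")
c=a[225:265,315:340].astype(float); w=np.clip(c[...,2]-c[...,:2].max(-1)-40,0,None); w[w<.25*w.max()]=0
y,x=np.mgrid[225:265,315:340]; print(ray("side",(w*x).sum()/w.sum(),(w*y).sum()/w.sum(),.054),(w>0).sum())
for th in ("cap_a","lock_pin"):
    for r in finder.find_in("side",th): print(th,round(r["score"],2),np.round(r["position"],3))
b=cv2.resize(a[195:285,265:345],None,fx=6,fy=6,interpolation=cv2.INTER_CUBIC)
cv2.imwrite("pics/s5.png",b)
E
```

```text
t 8.4 p [0.434  0.116  0.3248] yaw_y 1.97 tilt [0.004 0.002] q [-0.76 -0.01  0.4   2.03  0.    1.12  1.61] F [ 0.3  0.  -0.9] M [ 0.03 -0.02  0.01] w 0.599 gf 0.0
t 8.4 p [0.434  0.116  0.3248] yaw_y 1.97 tilt [0.004 0.002] q [-0.76 -0.01  0.4   2.03  0.    1.12  1.61] F [ 0.3  0.  -0.9] M [ 0.03 -0.02  0.01] w 0.599 gf 0.0
[-26.2   0.5   8.4] -0.0
[-26.2   0.5   8.4] -0.0
[-26.2   0.5   8.4] -0.0
[0.43212598 0.11811522 0.054     ] 56
cap_a 0.7 [0.463 0.28  0.02 ]
cap_a 0.66 [0.495 0.161 0.076]
```

View pics/s5.png

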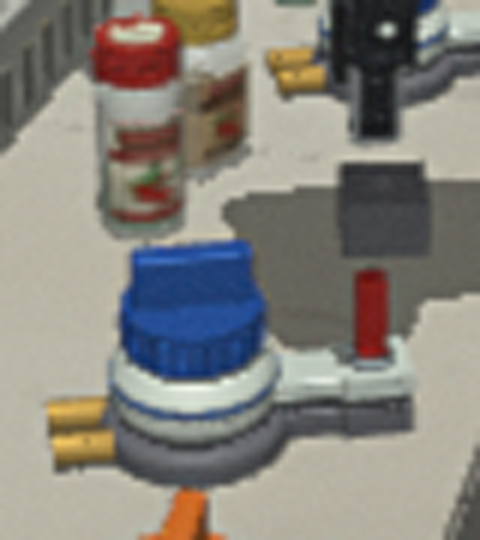

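The pin stands upright in the ear with its collar down, at crop (372,355), and the dock is empty. Next is the cap.

Emit:
arm_command(
  plan=[
    {"dp": [-26,0.5,8],"spin": 0},
    {"dp": [-26,0.5,8],"spin": 0},
    {"dp": [-26,0.5,9],"spin": 0},
    {"dp": [0,0,5],"spin": 0},
    {"dp": [0,0,0],"spin": 0},
  ],
  grip=-1,
)

```text
clock: 9.05
position: [0.5039, 0.1472, 0.29]
ee_rot: [-0.198, 0.98, -0.001, -0.002]
ft_force: [0.1, -0.4, 0.5]
grip_width: 0.996
grasp_force: 0.0
```

```bash
python3 - <<'E'
from h import *
rows([.5055,.148,.25],1.97,3)
E
```

```text
t 9.05 p [0.5039 0.1472 0.29  ] yaw_y 1.97 tilt [-0.003 -0.002] q [-0.74  0.22  0.41  1.88 -0.1   1.07  1.68] F [ 0.1 -0.4  0.5] M [-0.05 -0.01  0.01] w 0.996 gf 0.0
[-0.6  0.  13.3] -0.0
[-0.6  0.  13.3] -0.0
[-0.6  0.  13.3] -0.0
```

Descend, then close gently first.

Emit:
arm_command(
  plan=[
    {"dp": [-0.6,0,13],"spin": 0},
    {"dp": [-0.5,0,13],"spin": 0},
    {"dp": [0,0,13],"spin": 0},
    {"dp": [0,0,0],"spin": 0},
  ],
)

```text
clock: 9.45
position: [0.5045, 0.1476, 0.251]
ee_rot: [-0.198, 0.98, -0.0, -0.002]
ft_force: [-0.7, -0.7, -1.1]
grip_width: 1.0
grasp_force: 0.0
```

Emit:
arm_command(
  plan=[
    {"dp": [0,0,0],"spin": 0},
    {"dp": [0,0,0],"spin": 0},
    {"dp": [0,0,0],"spin": 0},
    {"dp": [0,0,0],"spin": 0},
    {"dp": [0,0,0],"spin": 0},
  ],
  grip=1,
  newtons=25,
)

```text
clock: 9.95
position: [0.5056, 0.148, 0.2535]
ee_rot: [-0.198, 0.98, 0.0, 0.0]
ft_force: [-1.9, -1.2, 10.8]
grip_width: 0.157
grasp_force: 29.8
```

Emit:
arm_command(
  plan=[
    {"dp": [0,0,0],"spin": 0},
    {"dp": [0,0,0],"spin": 0},
    {"dp": [0,0,0],"spin": 0},
  ],
)

```text
clock: 10.25
position: [0.5057, 0.148, 0.2536]
ee_rot: [-0.198, 0.98, 0.0, 0.0]
ft_force: [-1.7, -0.6, 4.9]
grip_width: 0.156
grasp_force: 29.0
```

```bash
python3 - <<'E'
from h import *
st()
E
```

```text
t 10.25 p [0.5057 0.148  0.2536] yaw_y 1.97 tilt [0.001 0.   ] q [-0.73  0.27  0.41  1.91 -0.13  0.99  1.7 ] F [-1.7 -0.6  4.9] M [-0.04  0.21 -0.01] w 0.156 gf 29.0
```

Emit:
arm_command(
  plan=[
    {"dp": [0,0,0],"spin": 0},
    {"dp": [0,0,0],"spin": 0.05},
    {"dp": [0,0,0],"spin": 0.05},
    {"dp": [0,0,0],"spin": 0.04},
    {"dp": [0,0,0],"spin": 0},
  ],
  newtons=60,
)

```text
clock: 10.75
position: [0.5059, 0.148, 0.2537]
ee_rot: [-0.129, 0.992, 0.0, 0.001]
ft_force: [1.3, -0.4, 5.3]
grip_width: 0.14
grasp_force: 60.6
```

```bash
python3 - <<'E'
from h import *
st()
E
```

```text
t 10.75 p [0.5059 0.148  0.2537] yaw_y 1.829 tilt [0.001 0.   ] q [-0.75  0.27  0.43  1.91 -0.13  0.99  1.57] F [ 1.3 -0.4  5.3] M [-0.08 -0.02  0.03] w 0.14 gf 60.6
```

Emit:
arm_command(
  plan=[
    {"dp": [0,0,0],"spin": 0.04},
    {"dp": [0,0,0],"spin": 0.04},
    {"dp": [0,0,0],"spin": 0.03},
    {"dp": [0,0,0],"spin": 0},
  ],
)

```text
clock: 11.15
position: [0.5059, 0.1479, 0.2537]
ee_rot: [-0.074, 0.997, 0.0, 0.001]
ft_force: [-0.1, -0.7, 5.3]
grip_width: 0.145
grasp_force: 60.6
```

```bash
python3 - <<'E'
from h import *
st()
E
```

```text
t 11.15 p [0.5059 0.1479 0.2537] yaw_y 1.719 tilt [0.001 0.   ] q [-0.76  0.27  0.44  1.91 -0.14  0.99  1.46] F [-0.1 -0.7  5.3] M [-0.17 -0.05  0.02] w 0.145 gf 60.6
```

Emit:
arm_command(
  plan=[
    {"dp": [0,0,0],"spin": 0.04},
    {"dp": [0,0,0],"spin": 0.04},
    {"dp": [0,0,0],"spin": 0.04},
    {"dp": [0,0,0],"spin": 0},
  ],
)

```text
clock: 11.55
position: [0.5059, 0.1479, 0.2537]
ee_rot: [-0.014, 1.0, 0.0, 0.001]
ft_force: [-0.3, 0.2, 4.0]
grip_width: 0.144
grasp_force: 60.6
```

```bash
python3 - <<'E'
from h import *
st()
E
```

```text
t 11.55 p [0.5059 0.1479 0.2537] yaw_y 1.599 tilt [0.001 0.   ] q [-0.78  0.27  0.46  1.91 -0.14  0.99  1.35] F [-0.3  0.2  4. ] M [-0.09 -0.08  0.05] w 0.144 gf 60.6
```

Clockwise turns freely past 0.37 rad, so I'll continue to about 1.35 rad.

Emit:
arm_command(
  plan=[
    {"dp": [0,0,0],"spin": 0.1},
    {"dp": [0,0,0],"spin": 0.1},
    {"dp": [0,0,0],"spin": 0.1},
    {"dp": [0,0,0],"spin": 0.1},
    {"dp": [0,0,0],"spin": 0.1},
  ],
)

```text
clock: 12.05
position: [0.5059, 0.1478, 0.2537]
ee_rot: [0.235, 0.972, 0.0, 0.001]
ft_force: [0.5, -1.1, 6.2]
grip_width: 0.144
grasp_force: 60.5
```

```bash
python3 - <<'E'
from h import *
st()
E
```

```text
t 12.05 p [0.5059 0.1478 0.2537] yaw_y 1.096 tilt [0.001 0.   ] q [-0.84  0.28  0.54  1.92 -0.17  0.99  0.87] F [ 0.5 -1.1  6.2] M [-0.17  0.    0.08] w 0.144 gf 60.5
```

Emit:
arm_command(
  plan=[
    {"dp": [0,0,0],"spin": 0.1},
    {"dp": [0,0,0],"spin": 0.1},
    {"dp": [0,0,0],"spin": 0.1},
    {"dp": [0,0,0],"spin": 0.1},
    {"dp": [0,0,0],"spin": 0.08},
  ],
)

```text
clock: 12.55
position: [0.5059, 0.1479, 0.2537]
ee_rot: [0.46, 0.888, 0.0, 0.0]
ft_force: [0.3, -0.8, 6.5]
grip_width: 0.146
grasp_force: 60.6
```

Emit:
arm_command(
  plan=[
    {"dp": [0,0,-2],"spin": 0},
    {"dp": [0,0,-2],"spin": 0},
    {"dp": [0,0,-2],"spin": 0},
    {"dp": [0,0,0],"spin": 0},
  ],
)

```text
clock: 12.95
position: [0.5055, 0.1479, 0.2594]
ee_rot: [0.457, 0.889, 0.0, 0.0]
ft_force: [-0.6, -0.6, 0.2]
grip_width: 0.144
grasp_force: 59.7
```

```bash
python3 - <<'E'
from h import *
st()
E
```

```text
t 12.95 p [0.5055 0.1479 0.2594] yaw_y 0.621 tilt [0. 0.] q [-0.91  0.28  0.62  1.91 -0.19  1.    0.42] F [-0.6 -0.6  0.2] M [ 0.02 -0.03 -0.03] w 0.144 gf 59.7
```

Emit:
arm_command(
  plan=[
    {"dp": [0,0,-8],"spin": 0},
    {"dp": [0,0,-15],"spin": 0},
    {"dp": [0,0,-20],"spin": 0},
    {"dp": [0,0,-15],"spin": 0},
    {"dp": [0,0,-12],"spin": 0},
  ],
)

```text
clock: 13.45
position: [0.5056, 0.1478, 0.3306]
ee_rot: [0.458, 0.889, 0.001, 0.0]
ft_force: [0.8, 0.4, -0.8]
grip_width: 0.143
grasp_force: 59.7
```

Emit:
arm_command(
  plan=[
    {"dp": [0,0,0],"spin": 0},
    {"dp": [0,0,0],"spin": 0},
    {"dp": [0,0,0],"spin": 0},
  ],
)

```text
clock: 13.75
position: [0.5052, 0.1479, 0.3284]
ee_rot: [0.458, 0.889, -0.0, -0.0]
ft_force: [0.0, -0.0, -0.5]
grip_width: 0.146
grasp_force: 59.7
```

```bash
python3 - <<'E'
from h import *
st()
a=viewer.camera("side"); b=cv2.resize(a[185:285,255:355],None,fx=5,fy=5,interpolation=cv2.INTER_CUBIC)
cv2.imwrite("pics/s6.png",b)
E
```

```text
t 13.75 p [0.5052 0.1479 0.3284] yaw_y 0.62 tilt [-0.001 -0.001] q [-0.95  0.19  0.64  1.85 -0.12  1.14  0.36] F [ 0.  -0.  -0.5] M [-0.02 -0.    0.04] w 0.146 gf 59.7
```

View pics/s6.png

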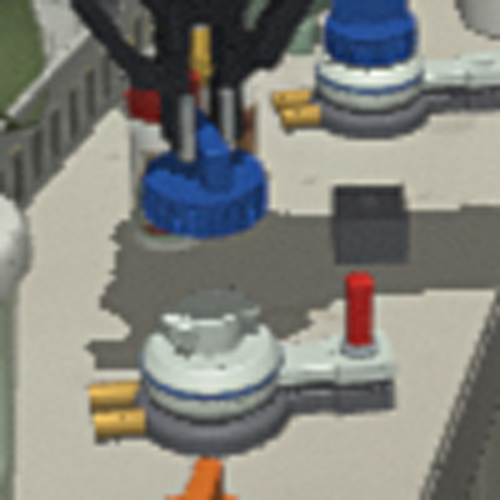

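The cap hangs level in the gripper at crop (205,200), clear above the bare neck at (210,310). The pin is home at (360,310) and the other cap is still on. Handing in.

```bash
python3 -c "
from workcell import manip
print(manip.hand_in())"
```

```text
the job is handed in; nothing more can be done
None
```

The pin is fully home in the left filter's ear, its cap turned freely clockwise and came off, and I handed in after about 14 s with the cap held level about 75 mm above its seat.

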